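# Find the soft shock mount and push down its tag

### The job

The test fixture holds three spring-loaded shock mounts that look alike, but one of them has gone soft. With the fingertips, press the black pad of each mount well down and let it come back up, one after another from left to right as seen from the robot; then push the white tag in front of the softest one fully down. Leave the other two tags standing, and leave the loose parts around the fixture where they are.

Things in the scene. Friction and masses are not known exactly. Their poses are not given: they have to be found in the camera images.
- fixture: Test fixture fixed to the bench: a grey painted plate 130 x 285 mm whose top is 12 mm above the bench, with three equal stations side by side, 90 mm apart, and thin black lines scribed between them. Origin: underside centre. x points away from the robot, y to the robot's left along the row of stations (the fixture may be turned by up to 17 degrees).
- tag_1 (a joint): how far the left tag has been pushed down, m: 0 standing up, 0.014 fully down; it takes about 3 N to move, stays where it is left, has no spring
- tag_2 (a joint): the same for the middle tag
- tag_3 (a joint): the same for the right tag
- bush: loose brass flanged bush, 28 mm across, 21 mm high, standing on the bench before the fixture; origin at the centre of its underside; not to be moved
- gearwheel: loose grey moulded gear, 41 mm across, 15 mm high, lying on the bench before the fixture; origin at the centre of its underside; not to be moved
- oiler: loose blue bottle with a white spout, 32 mm across, 71 mm high, standing to the right of the fixture; origin at the centre of its underside; not to be moved
- pad_1 (a point): centre of the top face of the left pad at rest, 44 mm above the bench (a point of the fixture: it does not follow the pad down). A black round rubber pad, 41 mm across, on a spring in a dark steel cup 54 mm wide with its rim 28 mm above the bench. It gives straight down by at most 10 mm and springs back; a press of 5 mm or more counts.
- tag_1_top (a point): centre of the top face of the left pad's tag; moves with the tag. A white plastic tab, 12 mm thick (x), 30 mm wide (y), in a low black guide whose top is 18 mm above the bench, 66 mm in front of its pad on the robot's side. Its top is 36 mm above the bench when it stands, 22 mm when fully down.
- pad_2 (a point): centre of the top face of the middle pad at rest, 44 mm above the bench (a point of the fixture: it does not follow the pad down). Same build; the three look alike. Only the springs differ, in an order that changes from start to start. The softest takes about 1 N to start and 0.6 N more for each mm (7 N at the bottom); the other two are more than twice as stiff, 16 to 23 N at the bottom.
- tag_2_top (a point): centre of the top face of the middle pad's tag; moves with the tag. Same build as the left one, in front of its own pad.
- pad_3 (a point): centre of the top face of the right pad at rest, 44 mm above the bench (a point of the fixture: it does not follow the pad down). Same build as the others. The judge calls the softest pad pad_a and the others pad_b and pad_c, wherever they sit; the state does not give these three, so only pressing tells them apart.
- tag_3_top (a point): centre of the top face of the right pad's tag; moves with the tag. Same build as the left one, in front of its own pad.

How it is judged:
By the outcome, as a careful person would: the job done as asked, in the order asked, and still so for the second after the job is handed in, with the robot touching nothing.
It also fails if it takes over 48 s, if anything falls off the work surface, if the arm or the gripper's body presses on something with over 40 N, if the wrist force passes 120 N, or if a joint passes its speed limit or range.

### The arm

A 6-joint arm with a two-finger parallel gripper is mounted at the origin on a cart in front of the work surface, level with it; the furniture and walls round the work are solid. World frame = base frame: x ahead of the robot, y to its left, z up, the work surface at z = 0. Lengths are in m, angles in rad, forces in N, time in s.
With the tool pointing down it reaches from about 0.375 to 0.9 m from the base axis. Payload 3.1 kg.
Tool frame: the origin (TCP) lies at the very end of the fingers, on their centre line; the grasp point (between the pads) lies 19 mm behind it; z points along the fingers, y is the direction in which the jaws open and shut (so a half turn about z gives the same grasp; the last joint's range is limited). The gripper opens to 87 mm and grips with 3 to 60 N. Pads are 19 mm wide; open, the fingers measure 117 mm over their backs; the gripper's body (75 mm by 190 mm) begins 51 mm behind the grasp point.
Start: joints at [-1.494, 0.527, 1.433, -0, 1.181, -0.178], TCP at [0.158, -0.605, 0.223] pointing down, gripper open.
Joint ranges: [-3.08, 3.08], [-0.75, 2.2], [0.22, 2.44], [-1.43, 4.57], [0, 2.65], [-2.85, 2.85]. Speed limits (rad/s): [2.79, 2.79, 3.14, 3.14, 3.14, 3.14].

### API

Orientations are given as a unit quaternion [x, y, z, w].
In Python, from rig import robot gives the robot as it stands.
- The arm moves only by the tool arm_command, never from a script. Its argument "targets" is a list of rows, each a list of 5 numbers: the shift along the tool's x, y, z in cm, then the turn about the tool's z in rad, then the finger opening in cm, from 0 to 8.7. In form: [[dx, dy, dz, spin, hand], ...]. A call has 1 to 5 rows; each row is the pose to reach, as a shift and turn from the pose commanded when the call began, along the tool's axes at that moment; what a row does not reach only later rows make up. A row lasts 1/8 s, in which the tool goes at most 62.5 mm and 10.7 degrees, less where a joint would pass 70% of its speed; a pose out of reach is approached as far as the arm can. A call with a gripper value outside its range is refused whole. The fingers move at their own pace and stop on an object; "newtons" is the grip in N (left out, the last holds). Time passes only in rows, so rows that repeat a pose let the fingers close. It gives the time, the measured TCP pose, the force and the opening at its end, in the units of the state.
- robot.get_obs(): the state, without advancing time (a new reading comes with each control period).
- robot.camera(name): name is "scene" or "top" or "wrist"; returns (picture, depth): 480x640x3 uint8, red, green, blue; 480x640 float32, m along the optical axis (not along the pixel's ray), 0 where there is no reading.
- robot.camera_model(name): a dict with "mtx" (3x3 intrinsics, pixels), "k1" (the pictures are not rectified: a ray, as slopes to the right and down, at radius r is drawn at 1 + k1 r^2 times it, then the intrinsics apply), "extrinsics" (4x4, takes a point from world to camera coordinates). Camera axes: x right, y up, looking along -z (the intrinsics and any distortion apply to the point x, -y, -z); pixel columns grow to the right and rows downward; lengths in m; the calibration is good to about 2 mm. A picture is of the moment at which its call begins: read the wrist's pose just before it. camera_model takes no time and is no camera call; for the wrist camera it gives the pose at the moment of the call.
- robot.hand_in(): hands the job in, once; it reports no verdict.
The state is a dict: "time": time; "q": joint angles; "joint_velocities": joint speeds; "joint_torque": joint torques, N m; "position": TCP position; "tool_rot": TCP orientation; "ft_force": force on the tool from outside, world axes, zero at the start; "moment": the same for the moment, N m; "grip_width": finger opening in m.
Only numpy, scipy, OpenCV 4.12 (cv2) and the standard library are available. Lean on these libraries where they do the work, as an engineer would, in place of code of your own. Each camera call takes 0.05 s, during which the arm holds its last target.

## Working session

There is one attempt and no reset: what is moved stays moved. The work goes in short steps, Python scripts to look and compute and a tool call to move; the robot and the scene stay as the last step left them, time stands still between calls to the robot, and variables do not carry over. Pictures are saved under pics/ and viewed, and the job is handed in when it is done.

Besides the shell and the picture viewer there is one more tool, called after "Call:" as name(argument=value, ...) on one line, values as JSON. arm_command: Moves the arm, as the interface text tells. Its arguments: {"type":"object","properties":{"targets":{"type":"array","items":{"type":"array","items":{"type":"number"}}},"newtons":{"type":"number"}},"required":["targets"]}

```bash
ls; mkdir -p pics; python3 - <<'E'
from rig import robot
import cv2
print(robot.get_obs())
for n in ["top","scene"]:
    p,d=robot.camera(n); cv2.imwrite(f"pics/{n}0.png",p[:,:,::-1]); m=robot.camera_model(n); print(n,m)
E
```

```text
pics
{'time': 0.0, 'q': array([-1.49352887e+00,  5.28470777e-01,  1.43390180e+00, -1.59480175e-05,
        1.18141267e+00, -1.78524315e-01]), 'joint_velocities': array([-9.16115568e-04,  1.07930077e-03,  5.90278468e-04,  3.11192114e-05,
       -5.37099401e-04,  1.71362330e-03]), 'joint_torque': array([ 8.84348683e-04, -4.40039313e+01, -1.76589757e+01,  6.33105473e-02,
        5.79586742e-02, -1.57627924e-04]), 'position': array([ 0.15808356, -0.60391289,  0.22156898]), 'tool_rot': array([ 9.91831480e-01,  1.27550434e-01,  4.81156052e-05, -1.09526246e-03]), 'ft_force': array([-0.21830632,  0.2538962 ,  0.00327828]), 'moment': array([ 0.02718847,  0.01287877, -0.04448976]), 'grip_width': 0.08723495393457721}
top {'mtx': array([[556.77327694,   0.        , 316.70961687],
       [  0.        , 556.77327694, 243.1063711 ],
       [  0.        ,   0.        ,   1.        ]]), 'k1': -0.15187183592475642, 'extrinsics': array([[-2.15440288e-02, -9.99767892e-01, -1.33045253e-04,
        -1.96255997e-01],
       [ 9.84234780e-01, -2.12326718e-02,  1.75587788e-01,
        -4.76374066e-01],
       [-1.75549857e-01,  3.65192059e-03,  9.84463768e-01,
        -8.25270992e-01],
       [ 0.00000000e+00,  0.00000000e+00,  0.00000000e+00,
         1.00000000e+00]])}
scene {'mtx': array([[546.53895274,   0.        , 311.10644834],
       [  0.        , 546.53895274, 242.36584139],
       [  0.        ,   0.        ,   1.        ]]), 'k1': -0.125902290082647, 'extrinsics': array([[ 0.89430545, -0.44745246, -0.00201205, -0.52520706],
       [ 0.3435707 ,  0.68378644,  0.64373541, -0.07296715],
       [-0.28666518, -0.57638737,  0.7652455 , -0.93381613],
       [ 0.        ,  0.        ,  0.        ,  1.        ]])}
```

View pics/top0.png

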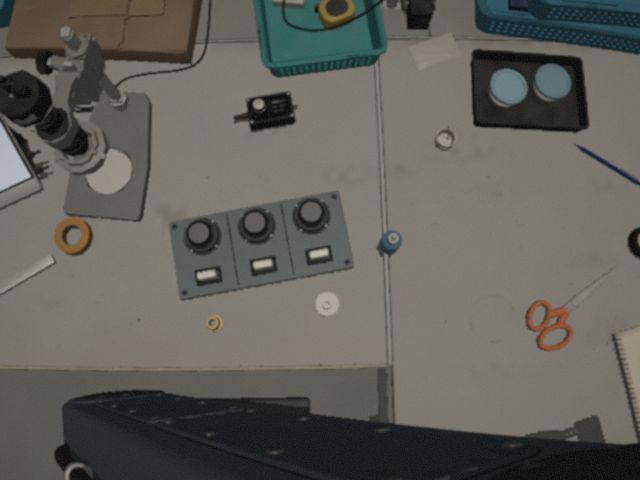

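View pics/scene0.png

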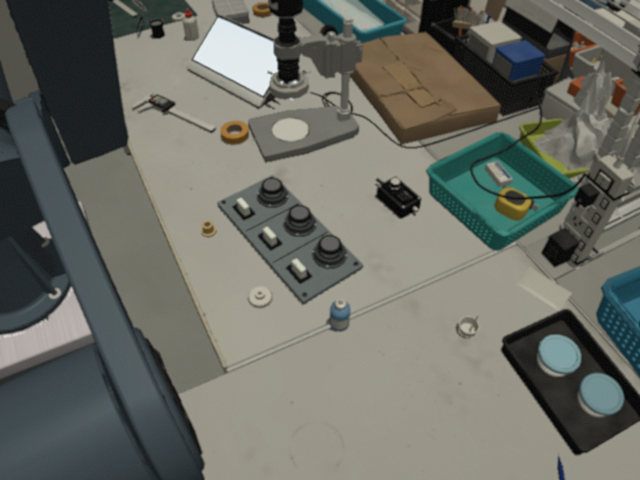

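The top view shows the pads near (202,234), (255,223) and (311,213), with the tags near (208,275), (263,265) and (319,255). The gear is at (327,304), the bush at (214,323) and the oiler at (392,240). Next I'll measure these positions.

```bash
cat > h.py <<'E'
import numpy as np, cv2
def ray(m,uv):
    K=m["mtx"];k1=m["k1"]
    x=cv2.undistortPoints(np.array(uv,float).reshape(-1,1,2),K,np.array([k1,0,0,0.])).reshape(-1,2)
    E=m["extrinsics"];R=E[:3,:3];t=E[:3,3]
    d=np.c_[x[:,0],-x[:,1],-np.ones(len(x))]@R
    return -R.T@t,d
def onplane(m,uv,z):
    o,d=ray(m,uv); return o+d*((z-o[2])/d[:,2])[:,None]
def proj(m,P):
    P=np.atleast_2d(P);E=m["extrinsics"];c=P@E[:3,:3].T+E[:3,3]
    x=c[:,:2]*[1,-1]/-c[:,2:];r2=(x**2).sum(1,keepdims=True);x=x*(1+m["k1"]*r2)
    return x*[m["mtx"][0,0],m["mtx"][1,1]]+m["mtx"][:2,2]
E
python3 - <<'E'
from rig import robot
from h import *
import cv2
fits=[]
for n,tg,pd in [("top",[(208,275),(263,265),(319,255)],[(202,234),(255,223),(311,213)]),("scene",[(243,208),(269,236),(299,268)],[(272,188),(299,215),(329,247)])]:
    im=cv2.imread(f"pics/{n}0.png"); m=robot.camera_model(n)
    g=im.min(2)
    print(n,[int(g[v,u]) for u,v in tg],[int(g[v,u]) for u,v in pd])
    T=[]
    for u,v in tg:
        w=g[v-14:v+15,u-17:u+18]; mk=(w>170).astype(np.uint8)
        c,l,s,ce=cv2.connectedComponentsWithStats(mk); i=1+np.argmax(s[1:,4]); T.append(ce[i]+[u-17,v-14]); print(s[i])
    P=onplane(m,T,0.036); print(np.round(P,4))
    # pads: dilate view
    c=cv2.resize(im[150:310,150:370] if n=="top" else im[160:310,200:370],None,fx=3.6,fy=3.6,interpolation=cv2.INTER_CUBIC); cv2.imwrite(f"pics/{n}z.png",np.clip(c*1.3,0,255))
E
```

```text
top [167, 167, 159] [89, 93, 92]Traceback (most recent call last):
  File "<stdin>", line 12, in <module>
    return _wrapfunc(a, 'argmax', axis=axis, out=out, **kwds)
    return bound(*args, **kwds)
ValueError: attempt to get argmax of an empty sequence
```

```bash
python3 - <<'E'
from rig import robot
from h import *
for n,tg in [("top",[(208,275),(263,265),(319,255)]),("scene",[(243,208),(269,236),(299,268)])]:
    im=cv2.imread(f"pics/{n}0.png"); m=robot.camera_model(n)
    g=im.min(2); T=[]
    for u,v in tg:
        w=g[v-14:v+15,u-17:u+18]; mk=(w>145).astype(np.uint8)
        c,l,s,ce=cv2.connectedComponentsWithStats(mk); i=l[14,17]; T.append(ce[i]+[u-17,v-14]); print(s[i])
    print(np.round(T,1));print(np.round(onplane(m,T,0.036),4))
    c=cv2.resize(im[150:310,150:370] if n=="top" else im[160:310,200:370],None,fx=3.6,fy=3.6,interpolation=cv2.INTER_CUBIC); cv2.imwrite(f"pics/{n}z.png",np.clip(c*1.3,0,255))
E
```

```text
[ 7 10 17  7 83]
[ 8  9 17  8 87]
[ 9  8 17  8 88]
[[205.8 274.1]
 [262.2 263.6]
 [318.7 252.9]]
[[ 0.4276 -0.0321  0.036 ]
 [ 0.4425 -0.1206  0.036 ]
 [ 0.4576 -0.2093  0.036 ]]
[  0   0  35  29 956]
[12  5 11 11 65]
[10  5 13 12 78]
[[243.  208.3]
 [269.  232.1]
 [298.4 264.5]]
[[ 0.4234 -0.0487  0.036 ]
 [ 0.4428 -0.1233  0.036 ]
 [ 0.4578 -0.2114  0.036 ]][ WARN:0@0.131] global loadsave.cpp:1063 imwrite_ Unsupported depth image for selected encoder is fallbacked to CV_8U.
```

View pics/topz.png

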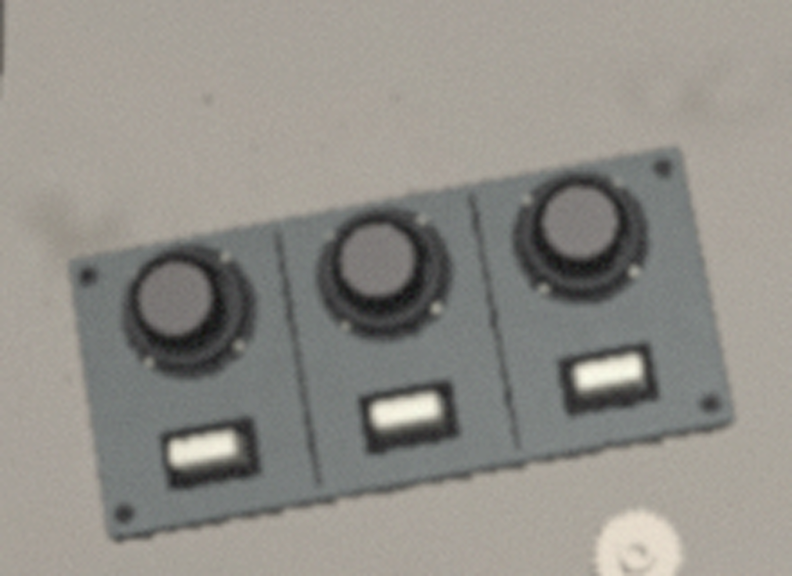

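```bash
cat >> h.py <<'E'
from scipy.spatial.transform import Rotation as Ro
T=np.array([[.4276,-.0321,.036],[.4425,-.1206,.036],[.4576,-.2093,.036]])
T[:,:2]-=np.array([-.0,.001])  # halfway to the scene view
YAW=np.arctan2(.03,.1772); XA=np.array([np.cos(YAW),np.sin(YAW),0])
P=T+.066*XA; P[:,2]=.044
def to(p):
    from rig import robot
    o=robot.get_obs(); R=Ro.from_quat(o["tool_rot"]).as_matrix()
    yaw=np.arctan2(R[1,0],R[0,0])
    print("t",round(o["time"],2),"pos",o["position"].round(4),"shift cm",(R.T@(np.array(p)-o["position"])*100).round(2),"spin",round(yaw-YAW,3),"F",o["ft_force"].round(1))
E
python3 - <<'E'
from rig import robot
from h import *
print(YAW,P.round(4))
for n in("top","scene"):
    m=robot.camera_model(n);print(n,proj(m,P).round(1),proj(m,T).round(1))
to(P[0]+[0,0,.04])
E
```

```text
0.1677099597757451 [[ 0.4927 -0.0221  0.044 ]
 [ 0.5076 -0.1106  0.044 ]
 [ 0.5227 -0.1993  0.044 ]]
top [[199.1 232.5]
 [255.1 221.9]
 [311.4 211.3]] [[206.5 274.1]
 [262.8 263.6]
 [319.4 252.8]]
scene [[271.4 184.3]
 [298.9 212.3]
 [329.4 243.1]] [[242.  202.2]
 [268.5 231.5]
 [298.  264.1]]
t 0.1 pos [ 0.1581 -0.604   0.2217] shift cm [ 47.09 -47.81  13.87] spin 0.088 F [-0.9  0.6 -0.2]
```

View pics/scenez.png

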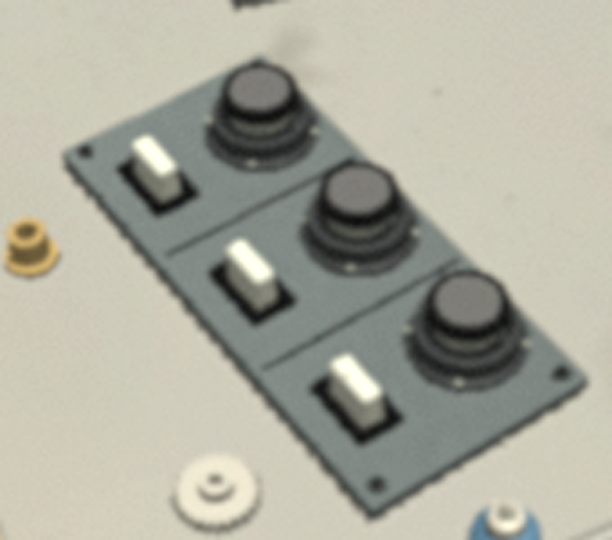

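Call:
arm_command(targets=[[4,-4,0,0,0],[8,-8,0,0.03,0],[12,-12,0,0.06,0],[16,-16,0,0.088,0],[20,-20,0,0.088,0]], newtons=20)

```text
time: 0.72
position: [0.3016, -0.3587, 0.2223]
tool_rot: [0.997, 0.083, 0.0, -0.0]
ft_force: [0.7, 0.2, 0.1]
grip_width: 0.0448
```

```bash
python3 -c "
from h import *
to(P[0]+[0,0,.05])"
```

```text
t 0.72 pos [ 0.3016 -0.3587  0.2223] shift cm [ 24.43 -30.02  12.85] spin -0.001 F [0.7 0.2 0.1]
```

Call:
arm_command(targets=[[4,-5,0,0,0],[8,-10,1,0,0],[13,-16,3,0,0],[18,-22,6,0,0],[22,-27,9,0,0]])

```text
time: 1.35
position: [0.4509, -0.0969, 0.1521]
tool_rot: [0.996, 0.084, 0.001, 0.0]
ft_force: [0.6, 0.6, -0.6]
grip_width: 0.0018
```

```bash
python3 -c "
from h import *
to(P[0]+[0,0,.01])"
```

```text
t 1.35 pos [ 0.4509 -0.0969  0.1521] shift cm [ 5.36 -6.69  9.81] spin 0.0 F [ 0.6  0.6 -0.6]
```

Call:
arm_command(targets=[[0,0,0,0,0],[0,0,0,0,0]])

```text
time: 1.6
position: [0.4497, -0.0986, 0.1524]
tool_rot: [0.996, 0.084, -0.0, 0.0]
ft_force: [0.7, -0.5, 1.3]
grip_width: 0.0004
```

```bash
python3 -c "
from h import *
to(P[0]+[0,0,.01])"
```

```text
t 1.6 pos [ 0.4497 -0.0986  0.1524] shift cm [ 5.53 -6.82  9.84] spin 0.001 F [ 0.7 -0.5  1.3]
```

So the command is clipped to what was actually reached. I'll work from measured poses.

Call:
arm_command(targets=[[2.5,-3,2,0,0],[5,-6,4,0,0],[5.5,-6.8,6,0,0],[5.5,-6.8,9,0,0],[5.5,-6.8,9,0,0]])

```text
time: 2.22
position: [0.4914, -0.0238, 0.0616]
tool_rot: [0.997, 0.082, -0.002, -0.0]
ft_force: [-0.1, 0.0, -0.3]
grip_width: 0.0005
```

```bash
python3 -c "
from h import *
to(P[0])"
```

```text
t 2.23 pos [ 0.4914 -0.0238  0.0616] shift cm [ 0.15 -0.14  1.76] spin -0.003 F [-0.1  0.  -0.3]
```

Call:
arm_command(targets=[[0.1,-0.1,1.2,0,0],[0.1,-0.1,2.0,0,0],[0.1,-0.1,2.3,0,0],[0.1,-0.1,2.3,0,0]])

```text
time: 2.72
position: [0.4941, -0.0217, 0.0399]
tool_rot: [0.996, 0.084, 0.001, 0.0]
ft_force: [0.3, -1.9, 3.1]
grip_width: 0.0003
```

Call:
arm_command(targets=[[0,0,0.3,0,0],[0,0,0.3,0,0],[0,0,0.3,0,0]])

```text
time: 3.1
position: [0.4942, -0.0215, 0.0369]
tool_rot: [0.996, 0.084, 0.001, 0.001]
ft_force: [-0.1, -4.3, 5.8]
grip_width: 0.0005
```

Call:
arm_command(targets=[[0,0,0.1,0,0],[0,0,0.1,0,0]])

```text
time: 3.35
position: [0.4941, -0.0215, 0.0359]
tool_rot: [0.996, 0.084, 0.001, 0.0]
ft_force: [0.2, -4.3, 4.9]
grip_width: 0.0006
```

Call:
arm_command(targets=[[0,0,-1.5,0,0],[0,0,-3,0,0],[0,0,-4,0,0],[0,0,-4,0,0]])

```text
time: 3.85
position: [0.4939, -0.021, 0.0766]
tool_rot: [0.996, 0.084, 0.001, 0.0]
ft_force: [-0.0, 0.2, 0.8]
grip_width: 0.0004
```

```bash
python3 -c "
from h import *
to(P[1]+[0,0,.018])"
```

```text
t 3.85 pos [ 0.4939 -0.021   0.0766] shift cm [-0.15  9.06  1.46] spin 0.0 F [-0.   0.2  0.8]
```

Call:
arm_command(targets=[[0,3,0,0,0],[0,6,0,0,0],[-0.1,9,0,0,0],[-0.1,9.1,1.4,0,0],[-0.1,9.1,1.4,0,0]])

```text
time: 4.47
position: [0.5058, -0.1099, 0.06]
tool_rot: [0.996, 0.084, -0.002, -0.001]
ft_force: [-0.6, 0.9, -0.6]
grip_width: 0.0002
```

```bash
python3 -c "
from h import *
to(P[1])"
```

```text
t 4.47 pos [ 0.5058 -0.1099  0.06  ] shift cm [0.17 0.11 1.6 ] spin -0.0 F [-0.6  0.9 -0.6]
```

Call:
arm_command(targets=[[0.1,0.1,1.2,0,0],[0.1,0.1,2.0,0,0],[0.1,0.1,2.2,0,0],[0.1,0.1,2.2,0,0]])

```text
time: 4.97
position: [0.5086, -0.1109, 0.0401]
tool_rot: [0.996, 0.084, -0.0, -0.0]
ft_force: [-2.3, 1.7, 11.3]
grip_width: 0.0006
```

Call:
arm_command(targets=[[0,0,0.3,0,0],[0,0,0.3,0,0],[0,0,0.3,0,0]])

```text
time: 5.35
position: [0.5086, -0.1109, 0.0379]
tool_rot: [0.996, 0.084, -0.0, -0.0]
ft_force: [-3.5, 2.1, 15.4]
grip_width: 0.0002
```

Call:
arm_command(targets=[[0,0,0.2,0,0],[0,0,0.2,0,0],[0,0,0.2,0,0]])

```text
time: 5.72
position: [0.5086, -0.1109, 0.0363]
tool_rot: [0.996, 0.084, 0.0, -0.0]
ft_force: [-2.5, 2.5, 18.6]
grip_width: 0.0006
```

Call:
arm_command(targets=[[0,0,-1.5,0,0],[0,0,-3,0,0],[0,0,-4,0,0],[0,0,-4,0,0]])

```text
time: 6.22
position: [0.5093, -0.1119, 0.0751]
tool_rot: [0.996, 0.084, 0.001, 0.0]
ft_force: [0.8, -0.0, -0.8]
grip_width: 0.0006
```

```bash
python3 -c "
from h import *
to(P[2]+[0,0,.018])"
```

```text
t 6.22 pos [ 0.5093 -0.1119  0.0751] shift cm [-0.14  8.83  1.32] spin 0.0 F [ 0.8 -0.  -0.8]
```

Call:
arm_command(targets=[[0,3,0,0,0],[0,6,0,0,0],[-0.1,8.8,0,0,0],[-0.1,8.8,1.3,0,0],[-0.1,8.8,1.3,0,0]])

```text
time: 6.85
position: [0.5205, -0.1972, 0.0596]
tool_rot: [0.996, 0.084, -0.002, -0.002]
ft_force: [-0.2, 0.4, -0.9]
grip_width: 0.0005
```

```bash
python3 -c "
from h import *
to(P[2])"
```

```text
t 6.85 pos [ 0.5205 -0.1972  0.0596] shift cm [0.18 0.25 1.56] spin -0.0 F [-0.2  0.4 -0.9]
```

Call:
arm_command(targets=[[0.1,0.1,1.2,0,0],[0.1,0.1,2.0,0,0],[0.1,0.1,2.2,0,0],[0.1,0.1,2.2,0,0]])

```text
time: 7.35
position: [0.5234, -0.1985, 0.0399]
tool_rot: [0.996, 0.084, -0.0, -0.001]
ft_force: [-1.4, 2.5, 7.7]
grip_width: 0.0004
```

Call:
arm_command(targets=[[0,0,0.3,0,0],[0,0,0.5,0,0],[0,0,0.5,0,0]])

```text
time: 7.72
position: [0.5234, -0.1985, 0.0358]
tool_rot: [0.996, 0.084, -0.0, -0.0]
ft_force: [-2.4, 2.5, 12.4]
grip_width: 0.0005
```

The left pad is clearly the softest: about 5 N at 8 mm, against 18.6 N and 12.4 N for the other two. I'll release and go to tag 1.

Call:
arm_command(targets=[[0,0,-1.5,0,0],[0,0,-3,0,0],[0,0,-4.5,0,0],[0,0,-4.5,0,0]])

```text
time: 8.22
position: [0.5245, -0.2001, 0.0808]
tool_rot: [0.996, 0.084, 0.001, 0.001]
ft_force: [-0.6, -0.3, 0.0]
grip_width: 0.0003
```

```bash
python3 -c "
from h import *
to(T[0]+[0,0,.03])"
```

```text
t 8.22 pos [ 0.5245 -0.2001  0.0808] shift cm [ -6.77 -18.08   1.43] spin 0.0 F [-0.6 -0.3  0. ]
```

Call:
arm_command(targets=[[-1.5,-4,0,0,0],[-3,-8,0,0,0],[-4.5,-12,0,0,0],[-6,-16,0,0,0],[-6.7,-18,0,0,0]])

```text
time: 8.85
position: [0.4255, -0.0315, 0.0792]
tool_rot: [0.996, 0.084, -0.001, -0.001]
ft_force: [0.6, -0.6, 0.2]
grip_width: 0.0007
```

Call:
arm_command(targets=[[0,0,1.4,0,0],[0,0,1.4,0,0],[0,0,1.4,0,0]])

```text
time: 9.22
position: [0.4284, -0.0339, 0.0656]
tool_rot: [0.997, 0.084, 0.0, 0.0]
ft_force: [0.7, -0.3, 0.5]
grip_width: 0.0003
```

```bash
python3 -c "
from h import *
to(T[0])
from rig import robot
for n in('top','wrist'):
  cv2.imwrite(f'pics/{n}1.png',robot.camera(n)[0][:,:,::-1])"
```

```text
t 9.22 pos [ 0.4284 -0.0339  0.0656] shift cm [-0.07 -0.09  2.96] spin -0.0 F [ 0.7 -0.3  0.5]
```

View pics/wrist1.png

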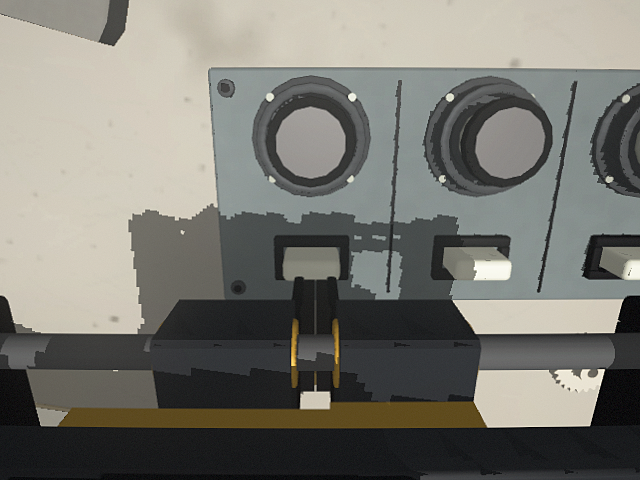

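The wrist picture shows the closed fingertips at about (315,282), just over the left tag at (312,262). The other tags, at (477,262) and (625,262), are standing. I'll check the tag point in this view.

```bash
python3 -c "
from h import *
from rig import robot
m=robot.camera_model('wrist'); o=robot.get_obs()
print(proj(m,T).round(0),proj(m,[T[0]+.006*XA,T[0]-.006*XA]).round(0),proj(m,P).round(0), proj(m,o['position']))"
```

```text
[[314. 272.]
 [488. 272.]
 [658. 272.]] [[314. 262.]
 [314. 283.]] [[313. 143.]
 [513. 143.]
 [707. 144.]] [[315.36199444 297.82111512]]
```

Call:
arm_command(targets=[[-0.1,-0.1,1.5,0,0],[-0.1,-0.1,2.6,0,0],[-0.1,-0.1,3.4,0,0],[-0.1,-0.1,3.9,0,0],[-0.1,-0.1,3.9,0,0]])

```text
time: 9.95
position: [0.4263, -0.0325, 0.0262]
tool_rot: [0.996, 0.084, -0.0, -0.0]
ft_force: [0.0, 0.4, 0.1]
grip_width: 0.0005
```

Call:
arm_command(targets=[[0,0,0.3,0,0],[0,0,0.5,0,0],[0,0,0.5,0,0]])

```text
time: 10.32
position: [0.4264, -0.0324, 0.0223]
tool_rot: [0.996, 0.084, 0.0, 0.0]
ft_force: [-1.8, -1.1, 10.9]
grip_width: 0.0005
```

Call:
arm_command(targets=[[0,0,0.1,0,0],[0,0,0.1,0,0],[0,0,0.1,0,0]])

```text
time: 10.7
position: [0.4264, -0.0324, 0.0221]
tool_rot: [0.996, 0.084, 0.001, 0.0]
ft_force: [-3.1, 0.2, 20.4]
grip_width: 0.0005
```

Call:
arm_command(targets=[[0,0,-2,0,0],[0,0,-5,0,0],[0,0,-9,0,0],[0,0,-13,0,0],[0,0,-13,0,0]])

```text
time: 11.32
position: [0.4283, -0.0329, 0.1529]
tool_rot: [0.996, 0.084, 0.003, 0.001]
ft_force: [0.1, -0.1, -0.1]
grip_width: 0.0004
```

```bash
python3 -c "
from h import *
from rig import robot
to(T[0])
cv2.imwrite('pics/wrist2.png',robot.camera('wrist')[0][:,:,::-1])
cv2.imwrite('pics/scene2.png',robot.camera('scene')[0][:,:,::-1])"
```

```text
t 11.32 pos [ 0.4283 -0.0329  0.1529] shift cm [-0.14 -0.03 11.69] spin 0.0 F [ 0.1 -0.1 -0.1]
```

View pics/wrist2.png

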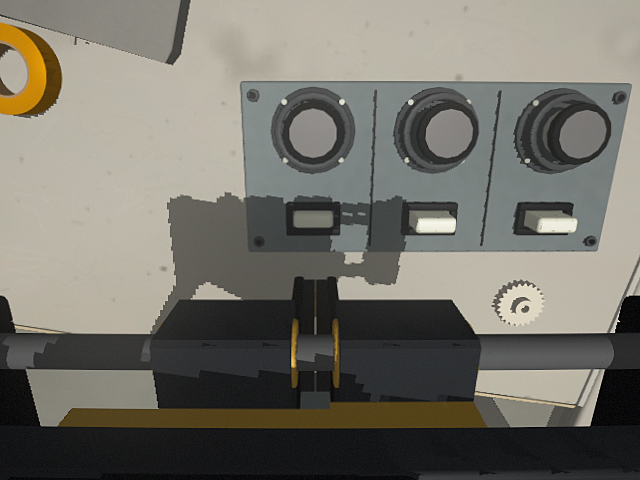

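View pics/scene2.png

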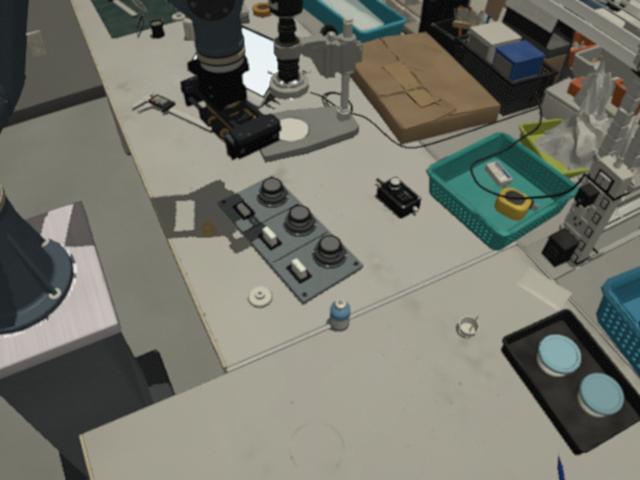

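The left tag is down, at (243,210) in the scene view and (313,219) in the wrist view, and the other two are standing. All pads are back up. The gear (260,296), oiler (340,315) and bush (208,228) are where they were.

```bash
python3 -c "
from rig import robot
print(robot.hand_in())"
```

```text
the job is handed in; nothing more can be done
None
```

I pressed the three pads from left to right by about 8 mm each and let each one come back up. Then I pushed the left tag fully down and handed the job in at about 11.4 s.

| Pad | Force at about 8 mm |
|---|---|
| Left | about 5 N (softest) |
| Middle | 18.6 N |
| Right | 12.4 N |

- **Left tag:** it met its stop at 22 mm above the bench, and the force there rose to about 20 N.
- **Last pictures:** the left tag was down, the other two were standing and all three pads were up. The gear, bush and oiler looked unmoved, and the gripper was well clear of everything.
- **Disagreements:** my left-tag measurement in the scene view failed because its colour mask also took in the background. I used the top view instead, and positions calculated from it matched both pictures to about 1–2 mm. On the left pad the force sensor also showed about 4 N sideways, too little to change which pad is softest.

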